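Close up the wheel's control box with push rivets

TASK

Close up the pottery wheel's open control box: take out the trimming tool left lying in it and lay it in the wooden tool tray, then slide the cover fully home by its blue lip. Only once the cover is home, press all four orange rivet pins down flush. Leave the bottles, pots and other things around it standing where they are.

Things in the scene. Friction and masses are not known exactly. Their poses are not given: they have to be found in the camera images.
- box: grey control box, fixed to the bench, 140 (own x) x 250 (own y) x 62 high. Origin at the centre of its underside, z up. Its flat deck (own z 46) carries a sliding cover between two low side rails (x = +-62 to 70, top at z 60); a stop wall stands at its +y end (inner face at y = +115, top at z 62). The cover closes towards the box's +y.
- cover (a joint): sliding cover, white plate 118 (x) x 110 (y), between z 50 and 58 of the box, in m: 0 = home against its stop (plate from y = +5 to +115 of the box), grows as it opens towards the box's -y; 0.100 to 0.120 at the start. It slides with about 3 N of friction and stays where it is left.
- cover_lip (a point): top edge, at mid-width and on the outer (-y) face, of the blue upright push lip at the cover's trailing (-y) edge. The lip is 50 wide (x), 6 thick, and stands from z 58 to 78 of the box; pushing its outer face towards +y closes the cover. Moves with the cover.
- trimmer_mid (a point): centre of the wooden handle (70 x 18 x 18) of a trimming tool left lying on the deck of the open box; handle along own x, a brass and steel tip 10 wide sticks out 24 beyond its +x end. Weighs 28 to 56 g. The point lies 9 above its underside.
- tray_in (a point): centre of the inner floor (4 above the bench) of the dark wooden tool tray, fixed, outside 160 (x) x 110 (y) x 22 high, walls 4 (x and y here are its own axes). Stands either left or right of the box.
- pin_a_top (a point): centre of the top of the orange centre pin (cap 14 across) of a push rivet; its black flange, 24 across, is fixed on the cover with its top at z 62 of the box. At box x = -42, y = 25 when the cover is home; travels with the cover.
- pin_a (a joint): how far this pin is pressed in, in m: 0 = 12.5 mm proud of its flange, 0.012 = fully home (0.5 mm proud, flush to the eye). Starts at 0 to 0.004; moves stiffly at about 7 N and stays where it is left.
- pin_b_top (a point): centre of the top of the orange centre pin (cap 14 across) of a push rivet; its black flange, 24 across, is fixed on the cover with its top at z 62 of the box. At box x = -42, y = 95 when the cover is home; travels with the cover.
- pin_b (a joint): how far this pin is pressed in, in m: 0 = 12.5 mm proud of its flange, 0.012 = fully home (0.5 mm proud, flush to the eye). Starts at 0 to 0.004; moves stiffly at about 7 N and stays where it is left.
- pin_c_top (a point): centre of the top of the orange centre pin (cap 14 across) of a push rivet; its black flange, 24 across, is fixed on the cover with its top at z 62 of the box. At box x = 42, y = 95 when the cover is home; travels with the cover.
- pin_c (a joint): how far this pin is pressed in, in m: 0 = 12.5 mm proud of its flange, 0.012 = fully home (0.5 mm proud, flush to the eye). Starts at 0 to 0.004; moves stiffly at about 7 N and stays where it is left.
- pin_d_top (a point): centre of the top of the orange centre pin (cap 14 across) of a push rivet; its black flange, 24 across, is fixed on the cover with its top at z 62 of the box. At box x = 42, y = 25 when the cover is home; travels with the cover.
- pin_d (a joint): how far this pin is pressed in, in m: 0 = 12.5 mm proud of its flange, 0.012 = fully home (0.5 mm proud, flush to the eye). Starts at 0 to 0.004; moves stiffly at about 7 N and stays where it is left.
- oxide_bottle_mid (a point): bystander, loose: brown glass bottle with black cap, 54 across, 185 tall; point on its axis 90 above its underside.
- glaze_jar_mid (a point): bystander, loose: blue jar with cork, 64 across, 165 tall; point on its axis 80 above its underside.
- bowl_mid (a point): bystander, loose: terracotta bowl, 90 across, 60 tall; point on its axis 30 above its underside.
- mug_mid (a point): bystander, loose: white mug, 80 across, 85 tall; point on its axis 42 above its underside.
- pot_mid (a point): bystander, loose: terracotta pot, 100 across, 80 tall; point on its axis 40 above its underside.
- trimmer: the whole trimming tool, origin under the centre of its handle (see trimmer_mid).
There are look-alikes about, which are no part of the job. There is more than one size of the part that bears tray_in; the job needs the middle-sized.

How it is judged:
On the way, in this order (a step that is already met when the one before it is completed fails the run):
1. the trimming tool lies in the tray, released (x of trimmer_mid in the frame of tray_in between -0.075 and 0.075 m and y of trimmer_mid in the frame of tray_in between -0.05 and 0.05 m and z of trimmer_mid in the frame of tray_in below 0.025 m and contact force between trimmer and the fingers below 0.2 N), for 0.2 s.
2. the cover is slid home (value of joint cover below 0.003 m), for 0.2 s.
3. all four pins are pressed flush (value of joint each of pin_a, pin_b, pin_c, pin_d above 0.0105 m), for 0.2 s.
At the end, for the whole second after the job is handed in: The trimming tool lies in the tray (handle centre inside its walls, under 25 mm above its floor), the cover is within 3 mm of its stop and all four pins are within 1.5 mm of fully home (all of step 3 and x of trimmer_mid in the frame of tray_in between -0.075 and 0.075 m and y of trimmer_mid in the frame of tray_in between -0.05 and 0.05 m and z of trimmer_mid in the frame of tray_in below 0.025 m and value of joint cover below 0.003 m); the robot touches nothing.
It fails at once if a rivet pin is pressed (past 8 mm) while the cover is more than 6 mm from home (value of joint cover above 0.006 m and value of joint any of pin_a, pin_b, pin_c, pin_d above 0.008 m).
It fails at once if a bystander is shifted by more than 30 mm or tipped by more than 0.35 rad (distance of any of oxide_bottle_mid, glaze_jar_mid, bowl_mid, mug_mid, pot_mid from where it was at the start of the episode above 0.03 m or angle between any of oxide_bottle_mid, glaze_jar_mid, bowl_mid, mug_mid, pot_mid's own z axis and vertical above 0.35 rad).
It also fails if it takes over 67 s, if anything falls off the work surface, if the arm or the gripper's body presses on something with over 40 N, if the wrist force passes 120 N, or if a joint passes its speed limit or range.

ROBOT

A 6-joint arm with a two-finger parallel gripper is mounted at the origin on the work surface. World frame = base frame: x ahead of the robot, y to its left, z up, the work surface at z = 0. Lengths are in m, angles in rad, forces in N, time in s.
With the tool pointing down it reaches from about 0.225 to 0.875 m from the base axis. Payload 3.4 kg.
Tool frame: the origin (TCP) lies at the very end of the fingers, on their centre line; the grasp point (between the pads) lies 19 mm behind it; z points along the fingers, y is the direction in which the jaws open and shut (so a half turn about z gives the same grasp; the last joint's range is limited). The gripper opens to 85 mm and grips with 20 to 120 N. Pads are 22 mm wide; open, the fingers measure 114 mm over their backs; the gripper's body (76 mm by 85 mm) begins 54 mm behind the grasp point. The pads swing forward as they close: fully open they stand 13 mm farther back than shut.
Start: joints at [1.095, 0.276, 1.505, -0, 1.361, -0.121], TCP at [0.2, 0.539, 0.231] pointing down, gripper open.
Joint ranges: [-2.89, 2.89], [-0.75, 2.08], [0.22, 2.7], [-1.18, 4.32], [0.11, 2.71], [-2.7, 2.7]. Speed limits (rad/s): [2.57, 2.57, 3.14, 3.14, 3.14, 3.14].

INTERFACE

Orientations are given as a unit quaternion [w, x, y, z].
In Python, from rig import manip, viewer, job gives the robot as it stands.
- The arm moves only by the shell command python3 -m crank 'ROWS' [OPENING] [FORCE]. ROWS is JSON, a list of rows, each a list of 6 numbers: the shift along the tool's x, y, z in m, then the turn, a rotation vector about the tool's x, y, z in degrees. In form: [[dx, dy, dz, rx, ry, rz], ...]. A call has 1 to 20 rows; each row is the pose to reach, as a shift and turn from the pose measured when the call began, along the tool's axes at that moment; what a row does not reach only later rows make up. A row lasts 1/8 s, in which the tool goes at most 62.5 mm and 10.7 degrees, less where a joint would pass 70% of its speed; a pose out of reach is approached as far as the arm can. A call with a gripper value outside its range is refused whole. OPENING is the opening, from 0 (shut) to 1 (fully open), set as the call begins (- or left out, the last holds). The fingers move at their own pace and stop on an object; FORCE is the grip in N (left out, the last holds). Time passes only in rows, so rows that repeat a pose let the fingers close. It gives the time, the measured TCP pose, the force and the opening at its end, in the units of the state.
- manip.get_state(): the state, without advancing time (a new reading comes with each control period).
- viewer.get_image(name): name is "scene" or "side" or "wrist"; returns a dict with "frame" (480x640x3 uint8, blue, green, red), "range_z" (480x640 float32, m along the optical axis (not along the pixel's ray), 0 where there is no reading), "intrinsics" (3x3 intrinsics, pixels), "D" ([k1, k2, p1, p2, k3] as OpenCV has them; the pictures are not rectified), "world_from_camera" (4x4, takes a point from camera to world coordinates); the wrist camera has in their place "mount" (4x4, takes a point from camera to tool coordinates, whose origin is the TCP and whose axes are the flange's). Camera axes: x right, y up, looking along -z (the intrinsics and any distortion apply to the point x, -y, -z); pixel columns grow to the right and rows downward; lengths in m; the calibration is good to about 2 mm. A picture is of the moment at which its call begins: read the wrist's pose just before it.
- job.sign_off(): hands the job in, once; it reports no verdict.
The state is a dict: "clock": time; "qpos": joint angles; "qd": joint speeds; "effort": joint torques, N m; "position": TCP position; "ee_rot": TCP orientation; "contact_force": force on the tool from outside, world axes, zero at the start; "moment": the same for the moment, N m; "width": finger opening in m.
Only numpy, scipy, OpenCV 4.12 (cv2) and the standard library are available. Lean on these libraries where they do the work, as an engineer would, in place of code of your own. Each camera call takes 0.05 s, during which the arm holds its last target. There are 200 camera calls.

## Working session

There is one attempt and no reset: what is moved stays moved. The work goes in short steps, Python scripts to look and compute and a shell command to move; the robot and the scene stay as the last step left them, time stands still between calls to the robot, and variables do not carry over. Pictures are saved under pics/ and viewed, about 8 in all and at most 12, crops included, and the job is handed in when it is done.

```bash
mkdir -p pics; ls; cat > h.py <<'E'
import numpy as np, cv2
from scipy.spatial.transform import Rotation as R
from rig import manip, viewer, job
def T_tool(s):
    q=s["ee_rot"]; T=np.eye(4); T[:3,:3]=R.from_quat([q[1],q[2],q[3],q[0]]).as_matrix(); T[:3,3]=s["position"]; return T
def grab(name):
    s=manip.get_state(); d=viewer.get_image(name)
    W=d["world_from_camera"] if "world_from_camera" in d else T_tool(s)@np.array(d["mount"])
    d["W"]=np.array(W); return d
def rays(d,uv):
    uv=np.asarray(uv,float).reshape(-1,1,2)
    n=cv2.undistortPoints(uv,np.array(d["intrinsics"]),np.array(d["D"])).reshape(-1,2)
    return np.c_[n[:,0],-n[:,1],-np.ones(len(n))]
def onplane(d,uv,z):
    r=rays(d,uv)@d["W"][:3,:3].T; o=d["W"][:3,3]
    return o+r*((z-o[2])/r[:,2])[:,None]
def cloud(d):
    h,w=d["range_z"].shape; v,u=np.mgrid[:h,:w]
    r=rays(d,np.c_[u.ravel(),v.ravel()])*d["range_z"].reshape(-1,1)
    P=r@d["W"][:3,:3].T+d["W"][:3,3]; P[d["range_z"].ravel()==0]=np.nan
    return P.reshape(h,w,3)
def totool(p,s=None):
    s=s or manip.get_state(); T=T_tool(s); return T[:3,:3].T@(np.asarray(p)-T[:3,3])
E
python3 - <<'E'
from h import *
import pickle
D={}
for n in("scene","side","wrist"):
    d=grab(n); D[n]=d; cv2.imwrite(f"pics/{n}0.png",d["frame"]); print(n,d["W"].round(3).tolist(),np.array(d["D"]),(d["range_z"]>0).mean())
pickle.dump(D,open("d0.pkl","wb")); s=manip.get_state(); print(s)
cv2.imwrite("pics/both0.png",cv2.resize(np.vstack([D["scene"]["frame"],D["side"]["frame"]]),(400,600)))
E
```

```text
pics
scene [[-0.45, -0.601, 0.66, 1.166], [0.893, -0.291, 0.344, 0.366], [-0.014, 0.744, 0.668, 0.771], [0.0, 0.0, 0.0, 1.0]] [-0.10334795  0.          0.          0.          0.        ] 0.9959342447916667
side [[0.894, 0.344, -0.286, 0.179], [-0.448, 0.69, -0.568, -0.574], [0.002, 0.636, 0.771, 0.847], [0.0, 0.0, 0.0, 1.0]] [0.03735584 0.         0.         0.         0.        ] 0.9960611979166667
wrist [[0.348, -0.902, -0.257, 0.134], [0.938, 0.334, 0.098, 0.563], [-0.003, -0.275, 0.961, 0.374], [0.0, 0.0, 0.0, 1.0]] [-0.0472079  0.         0.         0.         0.       ] 0.9960807291666667
{'clock': 0.15, 'qpos': array([ 1.09499888e+00,  2.76462909e-01,  1.50584722e+00,  1.83324083e-06,
        1.36071469e+00, -1.21011176e-01]), 'qd': array([ 1.47335681e-03, -8.72496856e-04, -5.05926735e-03,  4.85061648e-04,
       -1.97758706e-03,  1.10397487e-06]), 'effort': array([ 2.67391879e-04, -4.17145336e+01, -2.46034580e+01, -1.78211840e-04,
        7.60643743e-03, -1.90051418e-05]), 'position': array([0.1995747 , 0.53882656, 0.23062897]), 'ee_rot': array([-2.11380563e-04,  1.76464363e-01,  9.84306769e-01, -6.84169373e-04]), 'contact_force': array([ 0.52205401,  0.44526433, -0.08187461]), 'moment': array([-0.0753149 , -0.01357055,  0.01951872]), 'width': 0.08557570566740226}
```

View pics/scene0.png

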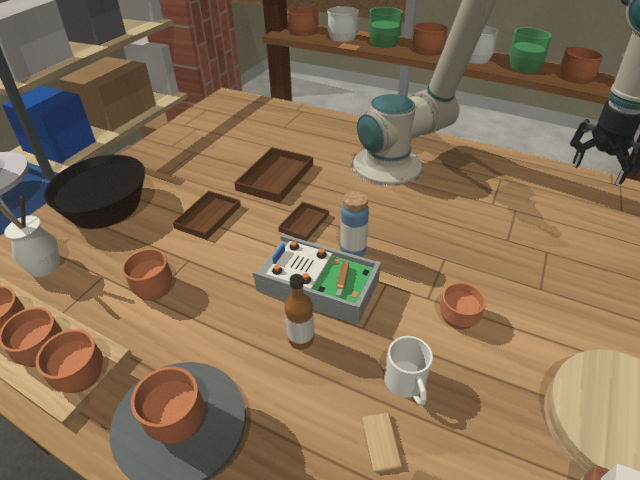

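View pics/side0.png

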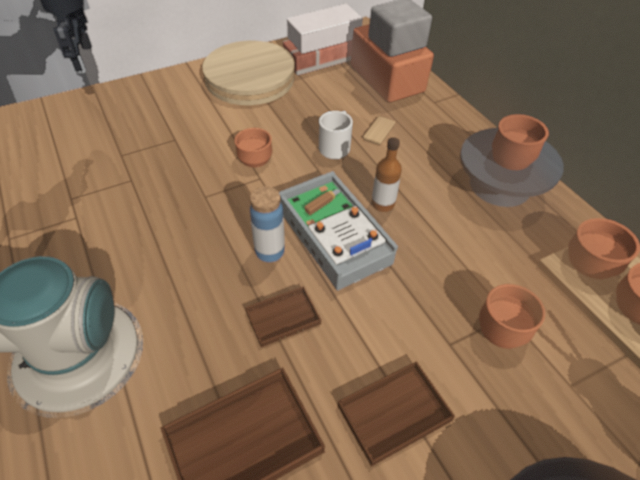

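Three dark trays appear in the scene view: (275,173), (207,214) and (303,221). I'll size them from a fused top-down height map, which also gives me the box, pins, tool and bystanders.

```bash
cat > m.py <<'E'
from h import *
import pickle
D=pickle.load(open("d0.pkl","rb"))
P=[];C=[]
for n in("scene","side"):
    P.append(cloud(D[n]).reshape(-1,3)); C.append(D[n]["frame"].reshape(-1,3))
src=np.r_[np.zeros(len(P[0])),np.ones(len(P[1]))]
P=np.vstack(P);C=np.vstack(C)
X0,X1,Y0,Y1,r=.1,.95,-.55,.6,.002
ok=np.isfinite(P[:,0])&(P[:,0]>X0)&(P[:,0]<X1)&(P[:,1]>Y0)&(P[:,1]<Y1)&(P[:,2]<.3)
P=P[ok];C=C[ok];src=src[ok]
hsv=cv2.cvtColor(C[None],cv2.COLOR_BGR2HSV)[0].astype(int)
if __name__=="__main__":
    tab=np.abs(P[:,2])<.01; print("bench z",[np.median(P[tab&(src==k),2]).round(4) for k in(0,1)])
    o=np.argsort(P[:,2]); i=((P[o,0]-X0)/r).astype(int); j=((P[o,1]-Y0)/r).astype(int)
    A=np.zeros((int((X1-X0)/r)+1,int((Y1-Y0)/r)+1,3),np.uint8); H=np.full(A.shape[:2],-1.); A[i,j]=C[o]; H[i,j]=P[o,2]
    A=cv2.dilate(A,np.ones((2,2)))
    cv2.imwrite("pics/ortho.png",A[::-1,::-1])
    print(A.shape)
    def comps(m,lo,k=5):
        m=cv2.morphologyEx(m.astype(np.uint8),cv2.MORPH_CLOSE,np.ones((k,k)))
        for c in cv2.findContours(m,cv2.RETR_EXTERNAL,cv2.CHAIN_APPROX_NONE)[0]:
            q=np.c_[c[:,0,1]*r+X0,c[:,0,0]*r+Y0].astype(np.float32)
            if cv2.contourArea(q)<lo: continue
            (cx,cy),(w,h),a=cv2.minAreaRect(q)
            hh=H[c[:,0,1].min():c[:,0,1].max()+1,c[:,0,0].min():c[:,0,0].max()+1].max()
            print("  c %.3f %.3f  size %.3f %.3f ang %.1f zmax %.3f"%(cx,cy,w,h,a,hh))
    print("tall>12mm"); comps(H>.012,.0012)
    print("tall>50mm"); comps(H>.05,.0006)
    print("rail band"); comps((H>.055)&(H<.066),.0006,9)
E
python3 m.py
```

```text
bench z [np.float64(0.0009), np.float64(0.0005)]
(426, 576, 3)
tall>12mm
  c 0.930 0.492  size 0.040 0.216 ang -0.0 zmax 0.214
  c 0.918 -0.384  size 0.332 0.064 ang 90.0 zmax 0.093
  c 0.909 -0.001  size 0.210 0.082 ang 90.0 zmax 0.168
  c 0.830 0.299  size 0.101 0.050 ang 33.7 zmax 0.018
  c 0.727 -0.308  size 0.103 0.099 ang 45.0 zmax 0.084
  c 0.699 0.070  size 0.058 0.056 ang -0.0 zmax 0.189
  c 0.706 0.295  size 0.109 0.084 ang 11.3 zmax 0.089
  c 0.619 0.571  size 0.058 0.210 ang 90.0 zmax 0.052
  c 0.562 -0.535  size 0.160 0.030 ang -0.0 zmax 0.094
  c 0.552 0.034  size 0.145 0.256 ang 2.6 zmax 0.082
  c 0.498 0.348  size 0.092 0.092 ang 12.5 zmax 0.064
  c 0.412 0.060  size 0.068 0.065 ang 63.4 zmax 0.169
  c 0.458 -0.352  size 0.166 0.115 ang 0.9 zmax 0.026
  c 0.366 -0.102  size 0.090 0.128 ang 87.7 zmax 0.023
  c 0.211 -0.283  size 0.224 0.155 ang 1.0 zmax 0.035
tall>50mm
  c 0.937 -0.513  size 0.026 0.074 ang -0.0 zmax 0.093
  c 0.936 -0.271  size 0.028 0.094 ang -0.0 zmax 0.093
  c 0.936 -0.389  size 0.028 0.090 ang -0.0 zmax 0.093
  c 0.931 0.492  size 0.038 0.216 ang -0.0 zmax 0.214
  c 0.909 -0.001  size 0.210 0.082 ang 90.0 zmax 0.168
  c 0.726 -0.308  size 0.102 0.099 ang 45.0 zmax 0.084
  c 0.699 0.070  size 0.058 0.056 ang -0.0 zmax 0.189
  c 0.705 0.295  size 0.107 0.084 ang 9.5 zmax 0.089
  c 0.562 -0.535  size 0.160 0.030 ang -0.0 zmax 0.094
  c 0.552 0.034  size 0.145 0.255 ang 2.7 zmax 0.082
  c 0.497 0.350  size 0.090 0.093 ang 37.9 zmax 0.064
  c 0.411 0.060  size 0.068 0.065 ang 33.7 zmax 0.169
  c 0.218 0.585  size 0.041 0.027 ang 69.4 zmax 0.300
  c 0.181 0.483  size 0.039 0.028 ang 73.3 zmax 0.300
rail band
  c 0.937 -0.394  size 0.052 0.026 ang 90.0 zmax 0.093
  c 0.936 -0.272  size 0.028 0.076 ang -0.0 zmax 0.093
  c 0.552 0.034  size 0.145 0.255 ang 2.7 zmax 0.082
  c 0.497 0.350  size 0.090 0.092 ang 66.0 zmax 0.064
```

View pics/ortho.png

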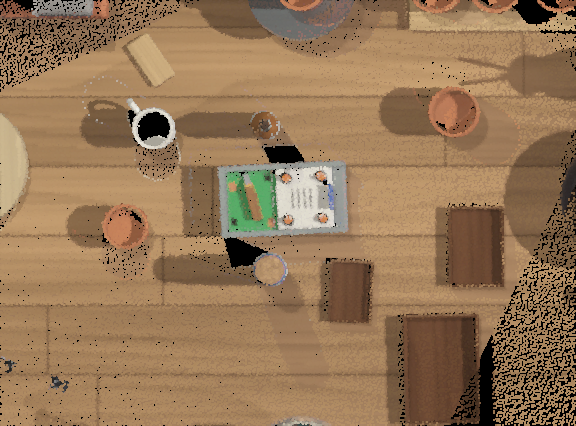

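Ortho view: the trays are (475,246) = 160×110 at world (0.458,−0.352), (348,291) = 128×90, and (440,370) = 224×155. The first is the middle-sized one and matches 160×110. The box centre is about (0.552,0.034) with yaw about 2.7°, and the lip is at −y. Next: the box details, and a crop to confirm both the tool and the tray.

```bash
cat > m2.py <<'E'
from m import *
a=np.deg2rad(2.7); Rb=np.array([[np.cos(a),-np.sin(a)],[np.sin(a),np.cos(a)]]); c=np.array([.552,.034])
B=np.c_[(P[:,:2]-c)@Rb,P[:,2]]
inb=(abs(B[:,0])<.075)&(abs(B[:,1])<.13)
h,s,v=hsv.T
for k in(0,1):
    print("cam",k)
    g=inb&(src==k)
    # box extents
    t=g&(B[:,2]>.054)&(B[:,2]<.068); print(" box top ext",np.percentile(B[t,0],[.5,99.5]).round(4),np.percentile(B[t,1],[.5,99.5]).round(4))
    l=g&(h>100)&(h<130)&(s>120)&(B[:,2]>.055); p=B[l]; print(" lip",l.sum(),p.mean(0).round(4),p[:,2].max().round(4),p.min(0).round(4),p.max(0).round(4))
    o=g&(h>3)&(h<18)&(s>110)&(v>90)&(B[:,2]>.066)
    for yy in(-.08,-.01):
        for xx in(-.042,.042):
            q=B[o&(np.hypot(B[:,0]-xx,B[:,1]-yy)<.02)]
            if len(q): print(" pin",len(q),np.median(q,0).round(4),"top",np.percentile(q[:,2],90).round(4),"W",(c+Rb@np.median(q,0)[:2]).round(4))
    t=g&(h>3)&(h<22)&(s>90)&(B[:,1]>.012)&(B[:,1]<.11)&(abs(B[:,0])<.06)&(B[:,2]>.054)
    q=B[t]; print(" tool",t.sum(), "zmax",np.percentile(q[:,2],95).round(4)); w=(c+q[:,:2]@Rb.T).astype(np.float32); print("  rect world",np.round(cv2.minAreaRect(w),4).tolist() if 0 else cv2.minAreaRect(w))
    dk=g&(h>45)&(h<85)&(s>90); print(" deck z",np.median(B[dk,2]).round(4))
s0=D["scene"]["frame"]; 
cv2.imwrite("pics/crop1.png",np.hstack([cv2.resize(s0[230:325,245:390],None,fx=3.4,fy=3.4,interpolation=2),cv2.resize(s0[150:250,160:260],(300,323),interpolation=2)]))
E
python3 m2.py
```

```text
cam 0
 box top ext [-0.0703  0.0718] [-0.1202  0.1258]
 lip 39 [ 0.0043 -0.0929  0.0771] 0.0817 [-0.0218 -0.0962  0.0652] [ 0.0267 -0.0905  0.0817]
 pin 22 [-0.0402 -0.0772  0.0711] top 0.0719 W [ 0.5155 -0.0451]
 pin 23 [ 0.0441 -0.0768  0.0726] top 0.0741 W [ 0.5997 -0.0407]
 pin 28 [-0.0401 -0.0065  0.0744] top 0.0759 W [0.5123 0.0256]
 pin 29 [ 0.0442 -0.0067  0.0738] top 0.0755 W [0.5964 0.0294]
 tool 203 zmax 0.0666
  rect world ((0.5473735332489014, 0.09516593813896179), (0.0763603076338768, 0.01657162979245186), 15.283092498779297)
 deck z 0.0478
cam 1
 box top ext [-0.0692  0.0713] [-0.122   0.1257]
 lip 113 [-0.0005 -0.0966  0.0724] 0.0809 [-0.0237 -0.0989  0.0619] [ 0.0257 -0.0928  0.0809]
 pin 26 [-0.043  -0.0785  0.071 ] top 0.0724 W [ 0.5127 -0.0465]
 pin 25 [ 0.0418 -0.0786  0.0722] top 0.0736 W [ 0.5975 -0.0425]
 pin 30 [-0.0427 -0.0093  0.0742] top 0.0762 W [0.5098 0.0227]
 pin 29 [ 0.0416 -0.0093  0.0742] top 0.0759 W [0.594  0.0267]
 tool 266 zmax 0.0668
  rect world ((0.561531662940979, 0.08649163693189621), (0.047454919666051865, 0.09993186593055725), 72.42305755615234)
 deck z 0.0474
```

View pics/crop1.png

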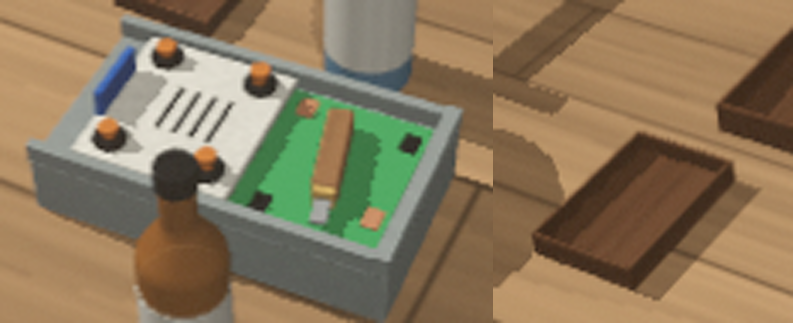

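The crop confirms it. The tool handle lies on the green deck at about (333,145) in the crop, with its brass tip toward the bottle; the small copper squares and black chips are only printed look-alikes. The medium tray, on the right of the crop, is an open dark wooden tray. Moving above the tool now.

```bash
cat > g.py <<'E'
# python3 g.py x y z yaw(tool x, deg world, tool down) -> shift & turn in tool axes
import sys
from h import *
x,y,z,a=map(float,sys.argv[1:5]); s=manip.get_state(); T=T_tool(s); a=np.deg2rad(a)
X=np.array([np.cos(a),np.sin(a),0]); Z=np.array([0,0,-1.]); Rt=np.c_[X,np.cross(Z,X),Z]
print("t",s["clock"],"pos",np.round(s["position"],4),"shift",totool([x,y,z],s).round(4),"turn",np.rad2deg(R.from_matrix(T[:3,:3].T@Rt).as_rotvec()).round(2),"F",np.round(s["contact_force"],1),"w",round(s["width"],4))
E
python3 g.py .545 .093 .2 195.3; python3 g.py .458 -.352 .2 180
```

```text
t 0.15 pos [0.1996 0.5388 0.2306] shift [-0.4788 -0.298   0.031 ] turn [ -0.08  -0.04 -35.63] F [ 0.5  0.4 -0.1] w 0.0856
t 0.15 pos [0.1996 0.5388 0.2306] shift [-0.5518 -0.7455  0.0316] turn [-8.000e-02 -2.000e-02 -2.033e+01] F [ 0.5  0.4 -0.1] w 0.0856
```

```bash
python3 -m crank '[[-0.479,-0.298,0.03,0,0,-35.6],[-0.479,-0.298,0.03,0,0,-35.6],[-0.479,-0.298,0.03,0,0,-35.6],[-0.479,-0.298,0.03,0,0,-35.6],[-0.479,-0.298,0.03,0,0,-35.6],[-0.479,-0.298,0.03,0,0,-35.6],[-0.479,-0.298,0.03,0,0,-35.6],[-0.479,-0.298,0.03,0,0,-35.6],[-0.479,-0.298,0.03,0,0,-35.6],[-0.479,-0.298,0.03,0,0,-35.6],[-0.479,-0.298,0.03,0,0,-35.6],[-0.479,-0.298,0.03,0,0,-35.6]]' 0.55
python3 - <<'E'
from h import *
import pickle
d=grab("wrist"); pickle.dump(d,open("d1.pkl","wb"))
cv2.imwrite("pics/w1.png",d["frame"])
P=cloud(d); hsv=cv2.cvtColor(d["frame"],cv2.COLOR_BGR2HSV).astype(int); h,s,v=np.moveaxis(hsv,2,0)
gr=(h>45)&(h<85)&(s>90); print("deck z",np.nanmedian(P[gr][:,2]))
m=((h<24)&(s>70)&(P[...,2]>.058)&(P[...,2]<.075)).astype(np.uint8)
n,L,st,ce=cv2.connectedComponentsWithStats(m)
for i in range(1,n):
    if st[i,4]<80: continue
    q=P[L==i]; print(st[i].tolist(),np.round(ce[i],0),"med",np.nanmedian(q,0).round(4),[np.round(x,4) for x in cv2.minAreaRect(q[np.isfinite(q[:,0]),:2].astype(np.float32))])
E
```

```text
clock: 1.65
position: [0.544, 0.0943, 0.2009]
ee_rot: [-0.001, -0.133, 0.991, -0.0]
contact_force: [0.3, -0.1, 0.6]
width: 0.0468
deck z 0.047994355633198094
[144, 133, 20, 21, 340] [153. 143.] med [ 0.5123 -0.045   0.0717] [array([ 0.5132, -0.0476]), array([0.0151, 0.0178]), np.float64(14.8044)]
[233, 153, 21, 21, 213] [244. 163.] med [0.5095 0.0244 0.0731] [array([0.5103, 0.0226]), array([0.0154, 0.0167]), np.float64(16.0553)]
[310, 182, 22, 90, 1878] [320. 225.] med [0.5417 0.0932 0.0649] [array([0.5451, 0.094 ]), array([0.0752, 0.0172]), np.float64(14.8616)]
[568, 201, 72, 98, 1047] [598. 253.] med [0.5124 0.3233 0.0604] [array([0.5029, 0.3385]), array([0.0894, 0.0645]), np.float64(30.7237)]
[135, 239, 19, 18, 267] [144. 247.] med [ 0.5957 -0.0406  0.0727] [array([ 0.5986, -0.0439]), array([0.0175, 0.0197]), np.float64(8.149)]
[218, 257, 19, 18, 160] [228. 264.] med [0.5921 0.0289 0.0741] [array([0.5949, 0.027 ]), array([0.0159, 0.0176]), np.float64(89.5042)]
```

View pics/w1.png

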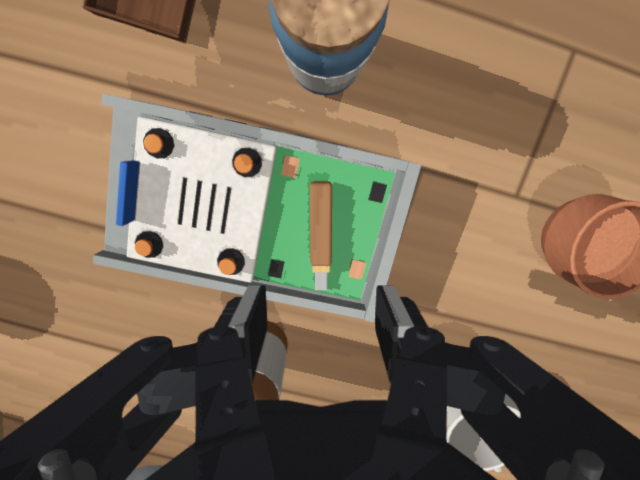

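The wrist view shows the handle at (320,225), vertical and centred between the jaws, with the tip at (320,280). Descending straight down and gripping.

```bash
python3 -m crank '[[0.001,0,0.06,0,0,0],[0.001,0.001,0.11,0,0,0],[0.001,0.001,0.135,0,0,0],[0.001,0.001,0.148,0,0,0],[0.001,0.001,0.148,0,0,0],[0.001,0.001,0.148,0,0,0]]' 0.5
python3 -m crank '[[0,0,0,0,0,0],[0,0,0,0,0,0],[0,0,0,0,0,0],[0,0,0,0,0,0],[0,0,0,0,0,0]]' 0 40
```

```text
clock: 2.45
position: [0.5435, 0.0956, 0.0544]
ee_rot: [0.001, -0.134, 0.991, -0.0]
contact_force: [0.2, -0.3, 0.5]
width: 0.0427
clock: 3.08
position: [0.5447, 0.0956, 0.0559]
ee_rot: [0.002, -0.134, 0.991, -0.0]
contact_force: [0.1, 0.6, 6.2]
width: 0.0165
```

```bash
python3 -m crank '[[0,0,-0.03,0,0,0],[0,0,-0.09,0,0,0],[0,0,-0.15,0,0,0],[0,0,-0.165,0,0,0],[0,0,-0.165,0,0,0]]'
python3 g.py .456 -.352 .2 180.9
```

```text
clock: 3.7
position: [0.5442, 0.0956, 0.2217]
ee_rot: [0.003, -0.134, 0.991, -0.0]
contact_force: [0.1, -0.7, -0.8]
width: 0.0168
t 3.7 pos [0.5442 0.0956 0.2217] shift [ 0.204  -0.4081  0.0211] turn [-0.05  0.36 14.49] F [ 0.1 -0.7 -0.8] w 0.0168
```

```bash
python3 -m crank '[[0.204,-0.408,0,0,0,14.5],[0.204,-0.408,0,0,0,14.5],[0.204,-0.408,0,0,0,14.5],[0.204,-0.408,0,0,0,14.5],[0.204,-0.408,0,0,0,14.5],[0.204,-0.408,0,0,0,14.5],[0.204,-0.408,0,0,0,14.5],[0.204,-0.408,0,0,0,14.5],[0.204,-0.408,0.1,0,0,14.5],[0.204,-0.408,0.14,0,0,14.5],[0.204,-0.408,0.15,0,0,14.5],[0.204,-0.408,0.15,0,0,14.5]]'
python3 g.py .456 -.352 .018 180.9
python3 - <<'E'
from h import *
d=grab("wrist"); cv2.imwrite("pics/w2.png",d["frame"])
P=cloud(d); hsv=cv2.cvtColor(d["frame"],cv2.COLOR_BGR2HSV).astype(int)
m=(P[...,2]>.012)&(P[...,2]<.03); q=P[m]; print(cv2.minAreaRect(q[:,:2].astype(np.float32)))
E
```

```text
clock: 5.2
position: [0.4546, -0.3487, 0.0674]
ee_rot: [0.0, -0.008, 1.0, 0.003]
contact_force: [0.8, 0.2, 0.1]
width: 0.0165
t 5.2 pos [ 0.4546 -0.3487  0.0674] shift [-0.0014 -0.0036  0.0493] turn [0.4  0.01 0.02] F [0.8 0.2 0.1] w 0.0165
((0.4614071846008301, -0.3772588074207306), (0.17460127174854279, 0.44663316011428833), 44.05376052856445)
```

View pics/w2.png

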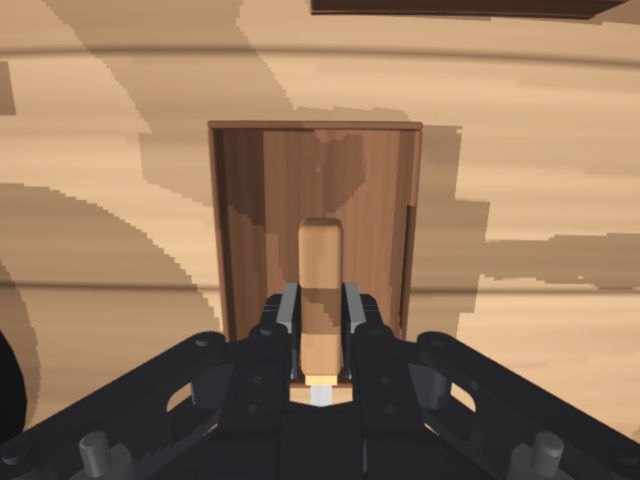

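The tool is held at (320,300), centred over the medium tray (walls at columns 212–420). Lowering and releasing.

```bash
python3 -m crank '[[-0.001,-0.003,0.03,0,0,0],[-0.001,-0.003,0.045,0,0,0],[-0.001,-0.003,0.05,0,0,0],[-0.001,-0.003,0.05,0,0,0]]'
python3 -m crank '[[0,0,0,0,0,0],[0,0,0,0,0,0],[0,0,0,0,0,0]]' 0.45
python3 -m crank '[[0,0,-0.04,0,0,0],[0,0,-0.1,0,0,0],[0,0,-0.16,0,0,0],[0,0,-0.18,0,0,0],[0,0,-0.18,0,0,0]]' 0.45
python3 - <<'E'
from h import *
for n in ("scene","wrist"):
    d=grab(n); P=cloud(d); hsv=cv2.cvtColor(d["frame"],cv2.COLOR_BGR2HSV).astype(int)
    m=(abs(P[...,0]-.456)<.07)&(abs(P[...,1]+.352)<.046)&(P[...,2]>.013)&(P[...,2]<.04)
    q=P[m]; print(n,m.sum(),cv2.minAreaRect(q[:,:2].astype(np.float32)),np.percentile(q[:,2],[5,50,95]))
    if n=="scene":
        # box + cover yaw refinement: pins
        pass
    cv2.imwrite(f"pics/{n}3.png",d["frame"])
E
python3 g.py .5575 -.1 .2 92.7
```

```text
clock: 5.75
position: [0.4576, -0.3532, 0.02]
ee_rot: [0.002, -0.008, 1.0, 0.001]
contact_force: [-0.4, 0.1, -0.5]
width: 0.0165
clock: 6.12
position: [0.4578, -0.3534, 0.0206]
ee_rot: [0.002, -0.008, 1.0, 0.001]
contact_force: [-0.1, 1.0, -0.0]
width: 0.0384
clock: 6.75
position: [0.4577, -0.3546, 0.2027]
ee_rot: [0.004, -0.008, 1.0, -0.001]
contact_force: [0.5, 0.7, -0.0]
width: 0.0384
scene 188 ((0.46977752447128296, -0.3523849546909332), (0.09038975834846497, 0.020033733919262886), 1.0661908388137817) [0.01364923 0.02141515 0.02464555]
wrist 1686 ((0.467111200094223, -0.35418570041656494), (0.09360142052173615, 0.017941255122423172), 1.2401466369628906) [0.01576151 0.02272355 0.0240981 ]
t 6.85 pos [ 0.4563 -0.3533  0.1995] shift [-0.1053  0.2516  0.0008] turn [ 0.31  0.   88.22] F [-0.4 -0.   0.7] w 0.0383
```

The tool lies flat in the tray (rectangle centred at (0.468,−0.353), height about 24 mm). Next is the push start pose, just behind the lip.

```bash
python3 g.py .5582 -.098 .12 182.7
```

```text
t 6.85 pos [ 0.4563 -0.3533  0.1995] shift [-0.1057  0.2533  0.0808] turn [ 0.2   0.2  -1.78] F [-0.4 -0.   0.7] w 0.0383
```

```bash
python3 -m crank '[[-0.106,0.253,0.08,0.2,0.2,-1.8],[-0.106,0.253,0.08,0.2,0.2,-1.8],[-0.106,0.253,0.08,0.2,0.2,-1.8],[-0.106,0.253,0.08,0.2,0.2,-1.8],[-0.106,0.253,0.08,0.2,0.2,-1.8],[-0.106,0.253,0.08,0.2,0.2,-1.8],[-0.106,0.253,0.08,0.2,0.2,-1.8]]' 0
python3 g.py .5582 -.098 .066 182.7
python3 - <<'E'
from h import *
d=grab("wrist"); cv2.imwrite("pics/w4.png",d["frame"])
P=cloud(d); h,s,v=np.moveaxis(cv2.cvtColor(d["frame"],cv2.COLOR_BGR2HSV).astype(int),2,0)
l=(h>100)&(h<130)&(s>120)&(P[...,2]>.06)&(P[...,2]<.09)&(P[...,1]<0); q=P[l]; print("lip",l.sum(),np.nanpercentile(q,[5,50,95],axis=0).round(4))
E
```

```text
clock: 7.72
position: [0.5576, -0.0985, 0.1195]
ee_rot: [-0.001, -0.024, 1.0, 0.0]
contact_force: [-0.4, -0.4, 1.0]
width: -0.0001
t 7.725 pos [ 0.5576 -0.0985  0.1195] shift [-0.0008  0.0005  0.0535] turn [ 0.01 -0.16  0.05] F [-0.4 -0.4  1. ] w -0.0001
lip 1325 [[ 0.531  -0.0645  0.0639]
 [ 0.5524 -0.0623  0.0787]
 [ 0.5761 -0.0584  0.0799]]
```

View pics/w4.png

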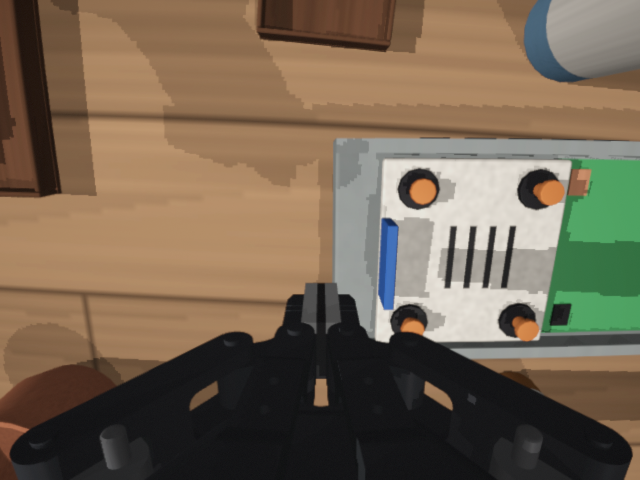

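The lip at (389,264) is ahead of the shut fingers at (320,300), and the path is clear. Lowering, then pushing along tool +y.

```bash
python3 -m crank '[[0,0,0.04,0,0,0],[0,0,0.053,0,0,0],[0,0.01,0.053,0,0,0],[0,0.03,0.053,0,0,0],[0,0.05,0.053,0,0,0],[0,0.07,0.053,0,0,0],[0,0.085,0.053,0,0,0],[0,0.1,0.053,0,0,0],[0,0.105,0.053,0,0,0],[0,0.105,0.053,0,0,0]]'
python3 - <<'E'
from h import *
d=grab("side"); cv2.imwrite("pics/s5.png",d["frame"])
P=cloud(d); h,s,v=np.moveaxis(cv2.cvtColor(d["frame"],cv2.COLOR_BGR2HSV).astype(int),2,0)
o=((h>3)&(h<18)&(s>110)&(v>90)&(P[...,2]>.066)&(P[...,2]<.085)&(abs(P[...,0]-.55)<.07)&(abs(P[...,1]-.03)<.12)).astype(np.uint8)
n,L,st,ce=cv2.connectedComponentsWithStats(o)
for i in range(1,n):
    if st[i,4]>8:
        q=np.median(P[L==i],0); b=q[:2]-[.552,.034]; a=np.deg2rad(2.7); print(st[i,4],q.round(4),"box",(b@[np.cos(a),np.sin(a)]).round(4),(b@[-np.sin(a),np.cos(a)]).round(4))
E
python3 g.py .552 .034 .066 182.7
```

```text
clock: 9.02
position: [0.5526, 0.0068, 0.067]
ee_rot: [-0.001, -0.024, 1.0, 0.001]
contact_force: [0.4, -0.6, 0.0]
width: 0.0003
25 [0.506  0.1062 0.0739] box -0.0425 0.0743
20 [0.5093 0.0361 0.071 ] box -0.0426 0.0042
t 9.075 pos [0.5521 0.0066 0.0666] shift [-0.0012  0.0273  0.0006] turn [ 0.08 -0.18 -0.03] F [0.2 0.  0.3] w 0.0
```

```bash
python3 -m crank '[[0,0.01,0,0,0,0],[0,0.016,0,0,0,0],[0,0.019,0,0,0,0],[0,0.021,0,0,0,0],[0,0.021,0,0,0,0]]'
python3 -m crank '[[0,0.002,0,0,0,0],[0,0.003,0,0,0,0],[0,0.003,0,0,0,0]]'
```

```text
clock: 9.7
position: [0.551, 0.0269, 0.0665]
ee_rot: [-0.002, -0.024, 1.0, -0.0]
contact_force: [0.7, -5.3, 0.1]
width: -0.0002
clock: 10.07
position: [0.551, 0.0271, 0.0665]
ee_rot: [-0.002, -0.025, 1.0, -0.003]
contact_force: [0.4, -11.0, 1.5]
width: -0.0005
```

```bash
python3 -m crank '[[0,0.004,0,0,0,0],[0,0.006,0,0,0,0],[0,0.006,0,0,0,0]]'
python3 -m crank '[[0,-0.02,0,0,0,0],[0,-0.03,-0.06,0,0,0],[0,-0.03,-0.12,0,0,0],[0,-0.03,-0.12,0,0,0]]'
cat > pins.py <<'E'
from h import *
import sys
c=np.array([.552,.034]); a=np.deg2rad(2.7); ex=np.array([np.cos(a),np.sin(a)]); ey=np.array([-np.sin(a),np.cos(a)])
for n in sys.argv[1:]:
    d=grab(n); P=cloud(d); h,s,v=np.moveaxis(cv2.cvtColor(d["frame"],cv2.COLOR_BGR2HSV).astype(int),2,0)
    cv2.imwrite(f"pics/{n}_last.png",d["frame"])
    b=P[...,:2]-c; bx=b@ex; by=b@ey
    for nm,x,y in(("a",-.042,.025),("b",-.042,.095),("c",.042,.095),("d",.042,.025)):
        m=(h>3)&(h<18)&(s>110)&(v>90)&(P[...,2]>.056)&(P[...,2]<.085)&(np.hypot(bx-x,by-y)<.014)
        if m.sum()>5: print(n,nm,m.sum(),"box",np.median(bx[m]).round(4),np.median(by[m]).round(4),"W",np.median(P[m],0).round(4),"top",np.percentile(P[m][:,2],85).round(4))
        else: print(n,nm,"not seen",m.sum())
    wh=(s<60)&(v>150)&(P[...,2]>.052)&(P[...,2]<.066)&(abs(bx)<.055)&(abs(by)<.13); print(n,"cover y",np.percentile(by[wh],[1,99]).round(4) if wh.any() else 0)
E
python3 pins.py scene side wrist
```

```text
clock: 10.45
position: [0.5511, 0.0274, 0.0666]
ee_rot: [-0.002, -0.026, 1.0, -0.008]
contact_force: [-0.0, -19.6, 1.7]
width: -0.0006
clock: 10.95
position: [0.556, -0.0001, 0.192]
ee_rot: [0.003, -0.026, 1.0, -0.008]
contact_force: [0.2, -0.2, -0.3]
width: 0.0
scene a 28 box -0.0399 0.0263 W [0.5108 0.0583 0.0708] top 0.0723
scene b 35 box -0.0409 0.0959 W [0.5064 0.1279 0.0739] top 0.0751
scene c 38 box 0.044 0.0963 W [0.5915 0.1323 0.0739] top 0.0753
scene d 33 box 0.0439 0.0268 W [0.5947 0.0627 0.0718] top 0.0737
scene cover y [0.0082 0.124 ]
side a 32 box -0.043 0.0234 W [0.508  0.0554 0.0693] top 0.0726
side b 39 box -0.0428 0.0933 W [0.5048 0.1251 0.0717] top 0.0752
side c 36 box 0.0417 0.0943 W [0.5893 0.1302 0.0725] top 0.0749
side d 30 box 0.0418 0.024 W [0.5927 0.0599 0.0703] top 0.0728
side cover y [0.0056 0.1229]
wrist a 328 box -0.0433 0.025 W [0.5074 0.057  0.0716] top 0.0724
wrist b 332 box -0.0438 0.0942 W [0.5038 0.1261 0.0747] top 0.0755
wrist c 274 box 0.0395 0.094 W [0.587  0.1297 0.0746] top 0.0756
wrist d 250 box 0.0399 0.0249 W [0.5905 0.0609 0.0726] top 0.0733
wrist cover y [0.0058 0.1241]
```

The cover is home: the force climbed to 20 N with no motion, and the pins sit at box y≈25/95 in all views. Now pressing pin d, then c.

```bash
python3 g.py .5928 .061 .09 182.7; python3 g.py .5895 .1309 .09 182.7
```

```text
t 11.1 pos [5.517e-01 2.000e-04 1.859e-01] shift [-0.0449  0.0599  0.0947] turn [-0.82 -0.39  0.34] F [-0.  1. -0.] w 0.0001
t 11.1 pos [5.517e-01 2.000e-04 1.859e-01] shift [-0.0453  0.1299  0.0937] turn [-0.82 -0.39  0.34] F [-0.  1. -0.] w 0.0001
```

```bash
python3 -m crank '[[-0.045,0.06,0.04,-0.8,-0.4,0.3],[-0.045,0.06,0.08,-0.8,-0.4,0.3],[-0.045,0.06,0.095,-0.8,-0.4,0.3],[-0.045,0.06,0.095,-0.8,-0.4,0.3],[-0.045,0.06,0.095,-0.8,-0.4,0.3]]'
python3 g.py .5928 .061 .062 182.7
```

```text
clock: 11.72
position: [0.5934, 0.0604, 0.0909]
ee_rot: [0.001, -0.024, 1.0, -0.0]
contact_force: [0.8, -0.8, 0.2]
width: 0.0
t 11.725 pos [0.5934 0.0604 0.0909] shift [0.0007 0.0006 0.0289] turn [-0.03  0.1  -0.01] F [ 0.8 -0.8  0.2] w 0.0
```

```bash
python3 -m crank '[[0,0,0.013,0,0,0],[0,0,0.018,0,0,0],[0,0,0.023,0,0,0],[0,0,0.027,0,0,0],[0,0,0.029,0,0,0],[0,0,0.029,0,0,0]]'
python3 -m crank '[[0,0,0.002,0,0,0],[0,0,0.003,0,0,0],[0,0,0.003,0,0,0]]'
```

```text
clock: 12.48
position: [0.5933, 0.0601, 0.0626]
ee_rot: [0.001, -0.024, 1.0, -0.0]
contact_force: [-2.1, -0.2, 5.6]
width: 0.0
clock: 12.85
position: [0.5934, 0.0601, 0.0623]
ee_rot: [0.002, -0.024, 1.0, -0.001]
contact_force: [-4.1, -0.7, 14.3]
width: 0.0003
```

```bash
python3 -m crank '[[0,0,-0.028,0,0,0],[0,0,-0.028,0,0,0],[0,0.071,-0.028,0,0,0],[0,0.071,-0.028,0,0,0],[0,0.071,-0.028,0,0,0],[0,0.071,-0.016,0,0,0],[0,0.071,-0.01,0,0,0],[0,0.071,-0.005,0,0,0],[0,0.071,0,0,0,0],[0,0.071,0.002,0,0,0],[0,0.071,0.003,0,0,0]]'
python3 g.py .5895 .1309 .062 182.7
```

```text
clock: 14.22
position: [0.5898, 0.1299, 0.0621]
ee_rot: [0.002, -0.023, 1.0, -0.001]
contact_force: [-7.3, -1.5, 26.3]
width: 0.0
t 14.225 pos [0.5898 0.1299 0.0621] shift [0.0003 0.001  0.0001] turn [-0.09  0.2  -0.06] F [-7.3 -1.5 26.3] w 0.0
```

```bash
python3 -m crank '[[0,0,-0.05,0,0,0],[0.04,0,-0.1,0,0,10],[0.084,0.001,-0.13,0,0,20],[0.084,0.001,-0.13,0,0,30],[0.084,0.001,-0.13,0,0,40],[0.084,0.001,-0.13,0,0,50],[0.084,0.001,-0.13,0,0,60],[0.084,0.001,-0.13,0,0,70],[0.084,0.001,-0.13,0,0,80],[0.084,0.001,-0.13,0,0,90],[0.084,0.001,-0.13,0,0,100],[0.084,0.001,-0.13,0,0,110],[0.084,0.001,-0.13,0,0,120],[0.084,0.001,-0.13,0,0,130],[0.084,0.001,-0.13,0,0,140],[0.084,0.001,-0.13,0,0,150],[0.084,0.001,-0.13,0,0,160],[0.084,0.001,-0.13,0,0,170],[0.084,0.001,-0.13,0,0,170],[0.084,0.001,-0.13,0,0,170]]'
python3 g.py .5056 .1269 .09 2.7
```

```text
clock: 16.73
position: [0.5053, 0.1267, 0.1914]
ee_rot: [0.001, 0.994, 0.111, 0.001]
contact_force: [0.4, 0.1, -0.2]
width: -0.0001
t 16.725 pos [0.5053 0.1267 0.1914] shift [ 1.000e-04 -3.000e-04  1.014e-01] turn [ 0.11 -0.15 10.04] F [ 0.4  0.1 -0.2] w -0.0001
```

```bash
python3 -m crank '[[0,0,0.05,0,0,10],[0,0,0.09,0,0,10],[0,0,0.1,0,0,10],[0,0,0.1,0,0,10],[0,0,0.115,0,0,10],[0,0,0.12,0,0,10],[0,0,0.125,0,0,10],[0,0,0.129,0,0,10],[0,0,0.131,0,0,10],[0,0,0.132,0,0,10],[0,0,0.132,0,0,10]]'
python3 g.py .5089 .057 .062 2.7
```

```text
clock: 18.1
position: [0.5063, 0.1266, 0.0623]
ee_rot: [0.001, 1.0, 0.024, 0.003]
contact_force: [-4.6, -0.2, 16.9]
width: 0.0002
t 18.1 pos [0.5063 0.1266 0.0623] shift [-0.0008  0.0697  0.0004] turn [ 0.09 -0.31  0.06] F [-4.6 -0.2 16.9] w 0.0002
```

```bash
python3 -m crank '[[0,0,-0.028,0,0,0],[0,0,-0.028,0,0,0],[-0.001,0.07,-0.028,0,0,0],[-0.001,0.07,-0.028,0,0,0],[-0.001,0.07,-0.028,0,0,0],[-0.001,0.07,-0.016,0,0,0],[-0.001,0.07,-0.01,0,0,0],[-0.001,0.07,-0.005,0,0,0],[-0.001,0.07,0,0,0,0],[-0.001,0.07,0.002,0,0,0],[-0.001,0.07,0.003,0,0,0]]'
python3 -m crank '[[0,0,-0.05,0,0,0],[0,0,-0.1,0,0,0],[0,0,-0.15,0,0,0],[-0.05,0.06,-0.16,0,0,0],[-0.1,0.12,-0.16,0,0,0],[-0.1,0.16,-0.16,0,0,0],[-0.1,0.16,-0.16,0,0,0]]'
python3 pins.py scene side wrist
python3 - <<'E'
import cv2,numpy as np
a=cv2.imread("pics/scene_last.png"); b=cv2.imread("pics/side_last.png")
cv2.imwrite("pics/fin.png",np.hstack([cv2.resize(a[150:350,160:400],(480,400),interpolation=2),cv2.resize(b[150:310,260:420],(320,400),interpolation=2)]))
E
```

```text
clock: 19.48
position: [0.508, 0.0576, 0.062]
ee_rot: [0.001, 1.0, 0.025, 0.002]
contact_force: [-9.0, 1.0, 30.9]
width: 0.0003
clock: 20.35
position: [0.4143, -0.1099, 0.2217]
ee_rot: [0.001, 1.0, 0.022, 0.002]
contact_force: [0.7, 0.4, 0.2]
width: 0.0006
scene a 26 box -0.0431 0.0262 W [0.5077 0.0582 0.0631] top 0.0644
scene b 29 box -0.0421 0.0959 W [0.5053 0.1274 0.0632] top 0.0648
scene c 34 box 0.0424 0.0959 W [0.5898 0.1321 0.0633] top 0.0644
scene d 31 box 0.042 0.0265 W [0.5929 0.0622 0.0636] top 0.0647
scene cover y [0.0082 0.1242]
side a not seen 0
side b not seen 0
side c not seen 0
side d 29 box 0.0429 0.0241 W [0.5933 0.0605 0.0628] top 0.0647
side cover y [0.005 0.086]
wrist a 266 box -0.0432 0.0253 W [0.5077 0.0572 0.0634] top 0.064
wrist b 249 box -0.0434 0.0952 W [0.504  0.1271 0.0632] top 0.064
wrist c not seen 2
wrist d not seen 0
wrist cover y [0.0053 0.1236]
```

View pics/fin.png

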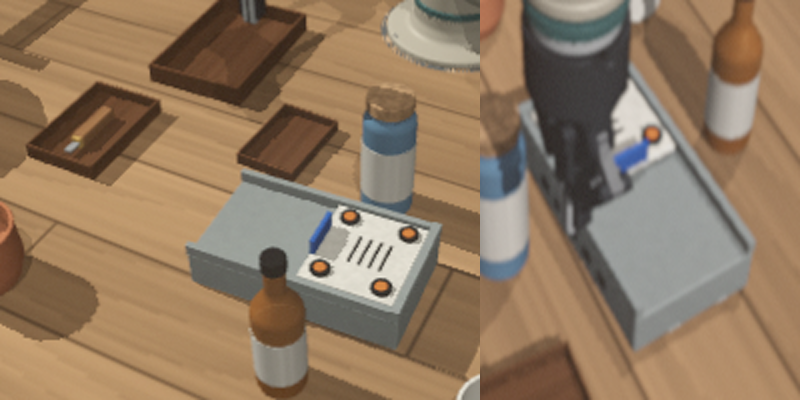

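The final view shows the tool in the medium tray (95,128 in the crop), the cover home, and all four pins flush. The bottle and jar are standing, and the robot is clear. Handing in.

```bash
python3 -c "
from rig import job; print(job.sign_off())"
```

```text
the job is handed in; nothing more can be done
None
```

The job is done and handed in at about 20.5 s of the 67 s allowed; the sign-off gives no verdict. I moved the trimming tool into the middle-sized tray (measured at about 160 × 110). I then pushed the cover home by its lip and pressed pins d, c, b and a in that order.

- **Tool:** it lies flat in the tray, with its rectangle centred at about (0.468, −0.353) and its top about 24 mm above the bench.
- **Cover:** it is against its stop. The push force climbed to 20 N with no further motion, and the pins then sat at box y of about 25 and 95 mm.
- **Pins:** in the scene view all four tops read 63.1–63.6 mm, where fully home is 62.5 mm and depth readings run about 1 mm high. The presses ended at 62.0–62.3 mm with 14–31 N.
- **Bystanders:** the last picture showed the bottle and jar standing in place. I did not re-measure the bowl, mug and pot; the arm stayed well above the bowl and never went near the mug or pot.
- **Checks that could not confirm everything:** in the last images the arm hid pins a, b and c from the side camera, and the wrist camera saw only a and b. Pin c rests on the scene view and its press force, and pin d on the scene and side views. The side view's cover-edge reading at the far end (86 mm) was cut short by the arm.

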